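Line up the fingerboard ramps by height

TASK

Line up the four little skate ramps on the display plinth in order of height, one upright on each taped mark: the lowest on the mark next to the orange cone, rising step by step to the tallest at the far end of the row. Stand each ramp centred and square on its mark, its long side along the mark's long side, and let go of them all.

Things in the scene. Friction and masses are not known exactly. Their poses are not given: they have to be found in the camera images.
- ramp_red_center (a point): loose red miniature skate ramp with a pale wooden flat top, the lowest: 24 mm high, 60 mm long along its x, 40 mm wide along its y (flat upright parallel sides, to be gripped across this 40 mm width), flat top 28 mm long in the middle, sloping down to a 3 mm lip at both ends along x; about 72 g give or take a third, symmetric under a half turn. The point is its centre, half-way up (12 mm above its underside); z is up.
- ramp_yellow_center (a point): loose yellow miniature skate ramp with a pale wooden flat top, the second lowest: 34 mm high, 70 mm long along its x, 40 mm wide along its y (flat upright parallel sides, to be gripped across this 40 mm width), flat top 32 mm long in the middle, sloping down to a 3 mm lip at both ends along x; about 81 g give or take a third, symmetric under a half turn. The point is its centre, half-way up (17 mm above its underside); z is up.
- ramp_blue_center (a point): loose blue miniature skate ramp with a pale wooden flat top, the second tallest: 44 mm high, 80 mm long along its x, 40 mm wide along its y (flat upright parallel sides, to be gripped across this 40 mm width), flat top 36 mm long in the middle, sloping down to a 3 mm lip at both ends along x; about 90 g give or take a third, symmetric under a half turn. The point is its centre, half-way up (22 mm above its underside); z is up.
- ramp_green_center (a point): loose green miniature skate ramp with a pale wooden flat top, the tallest: 54 mm high, 90 mm long along its x, 40 mm wide along its y (flat upright parallel sides, to be gripped across this 40 mm width), flat top 40 mm long in the middle, sloping down to a 3 mm lip at both ends along x; about 99 g give or take a third, symmetric under a half turn. The point is its centre, half-way up (27 mm above its underside); z is up.
- mark_a: one of four alike marks, white tape outlines 106 mm (its x) by 52 mm (its y), side by side 75 mm apart in a straight row on a fixed wooden plinth 12 mm high; which letter is where in the row changes. Origin: centre of the outline, on the plinth's top face; its y runs along the row, its x across it; z up. A ramp stands centred on it with the ramp's long x axis along the mark's x axis, either way round.
- mark_b: one of four alike marks, white tape outlines 106 mm (its x) by 52 mm (its y), side by side 75 mm apart in a straight row on a fixed wooden plinth 12 mm high; which letter is where in the row changes. Origin: centre of the outline, on the plinth's top face; its y runs along the row, its x across it; z up. A ramp stands centred on it with the ramp's long x axis along the mark's x axis, either way round.
- mark_c: one of four alike marks, white tape outlines 106 mm (its x) by 52 mm (its y), side by side 75 mm apart in a straight row on a fixed wooden plinth 12 mm high; which letter is where in the row changes. Origin: centre of the outline, on the plinth's top face; its y runs along the row, its x across it; z up. A ramp stands centred on it with the ramp's long x axis along the mark's x axis, either way round.
- mark_d: one of four alike marks, white tape outlines 106 mm (its x) by 52 mm (its y), side by side 75 mm apart in a straight row on a fixed wooden plinth 12 mm high; which letter is where in the row changes. Origin: centre of the outline, on the plinth's top face; its y runs along the row, its x across it; z up. A ramp stands centred on it with the ramp's long x axis along the mark's x axis, either way round.
- cone: fixed small orange and white traffic cone, 42 mm high on a 34 mm square foot, standing on the plinth in line with the marks, 82 mm from the centre of the nearest mark; it shows the end of the row where the order starts. At the other end of the row, equally far out, stands a fixed blue toy cabin 44 mm high, 36 mm square. Origin: centre of its underside, on the plinth's top face.

How it is judged:
By the outcome, as a careful person would: the job done as asked, in the order asked, and still so for the second after the job is handed in, with the robot touching nothing.
It also fails if it takes over 99 s, if anything falls off the work surface, if the arm or the gripper's body presses on something with over 40 N, if the wrist force passes 120 N, or if a joint passes its speed limit or range.

ROBOT

A 6-joint arm with a two-finger parallel gripper is mounted at the origin on the work surface. World frame = base frame: x ahead of the robot, y to its left, z up, the work surface at z = 0. Lengths are in mm, angles in rad, forces in N, time in s.
With the tool pointing down it reaches from about 325 to 750 mm from the base axis. Payload 7.6 kg.
Tool frame: the origin (TCP) lies on the centre line of the jaws, within the pads' length; the fingertips stand manip.nose_length ahead of it and the grasp point (between the pads) lies 8 mm behind it (manip.nose_length is the distance from the TCP to the fingertips, in mm); z points along the fingers, y is the direction in which the jaws open and shut (so a half turn about z gives the same grasp; the last joint's range is limited). The gripper opens to 85 mm and grips with 20 to 120 N. Pads are 22 mm wide; open, the fingers measure 114 mm over their backs; the gripper's body (76 mm by 85 mm) begins 54 mm behind the grasp point. The pads swing forward as they close: fully open they stand 13 mm farther back than shut.
Start: joints at [1.106, 0.052, 1.401, -0, 1.689, -0.07], TCP at [201.913, 484.64, 242.323] pointing down, gripper open.
Joint ranges: [-2.9, 2.9], [-0.91, 2.17], [0.12, 2.37], [-1.06, 4.2], [0.26, 2.73], [-2.93, 2.93]. Speed limits (rad/s): [2.57, 2.57, 3.01, 3.14, 3.14, 3.14].

INTERFACE

Orientations are given as a rotation vector (axis times angle).
In Python, from station import monitor, vision, hand_in, manip gives the robot as it stands.
- The arm moves only by the tool step_arm, never from a script. Its argument "motion" is a list of rows, each a list of 5 numbers: the shift along the tool's x, y, z in m, then the turn about the tool's z in rad, then the opening, from 0 (shut) to 1 (fully open). In form: [[tx, ty, tz, roll, fingers], ...]. A call has exactly 8 rows; each row is the pose to reach, as a shift and turn from the pose measured when the call began, along the tool's axes at that moment; what a row does not reach only later rows make up. A row lasts 1/12 s, in which the tool goes at most 41.7 mm and 7.16 degrees, less where a joint would pass 70% of its speed; a pose out of reach is approached as far as the arm can. A call with a gripper value outside its range is refused whole. The fingers move at their own pace and stop on an object; "grip_force" is the grip in N (left out, the last holds). Time passes only in rows, so rows that repeat a pose let the fingers close, or fill a call up. It gives the time, the measured TCP pose, the force and the opening at its end, in the units of the state.
- monitor.observe(): the state, without advancing time (a new reading comes with each control period).
- vision.snapshot(name): name is "scene" or "top" or "wrist"; returns the picture (400x640x3 uint8, red, green, blue); there is no depth.
- vision.get_calibration(name): a dict with "fx", "fy", "cx", "cy" (pixels), "eye" and "attitude" of the camera in the world. Camera axes: x right, y down, z forward; pixel columns grow to the right and rows downward; lengths in mm; the calibration is good to about 2 mm. A picture is of the moment at which its call begins: read the wrist's pose just before it. get_calibration takes no time and is no camera call; for the wrist camera it gives the pose at the moment of the call.
- hand_in(): hands the job in, once; it reports no verdict.
Trained networks look in the newest picture that a camera, given by its name, has taken for a name from the list of things; names that differ only in an ending like _2 or _b are one class to them, and where a whole thing is asked for, a point or a joint stands for the part that bears it (a point fixed in the world has none). Each returns a list of dicts, best first, with "p" (0 to 1); they miss things now and then, are a little off and sometimes report something else, mostly with a low value. They report only what shows in the picture. A call takes as long as a camera call.
- vision.boxes_of(target, camera): "location" ([x, y, z] in mm, in world coordinates, good to about 4 mm: the middle of the surface that is visible of it).
- vision.place_of(target, camera): "location" ([x, y, z] in mm, in world coordinates, good to about 4 mm: a listed point, or the origin of a listed thing).
The state is a dict: "time_s": time; "joints": joint angles; "joint_velocities": joint speeds; "joint_efforts": joint torques, N m; "tool_pos": TCP position; "tool_rot": TCP orientation; "wrist_force": force on the tool from outside, world axes, zero at the start; "torque": the same for the moment, N m; "gripper_width": finger opening in mm.
Only numpy, scipy, OpenCV 4.12 (cv2) and the standard library are available. Lean on these libraries where they do the work, as an engineer would, in place of code of your own. Each camera call takes 0.05 s, during which the arm holds its last target.

## Working session

There is one attempt and no reset: what is moved stays moved. The work goes in short steps, Python scripts to look and compute and a tool call to move; the robot and the scene stay as the last step left them, time stands still between calls to the robot, and variables do not carry over. Pictures are saved under pics/ and viewed, and the job is handed in when it is done.

Besides the shell and the picture viewer there is one more tool, called after ">>>" as name(argument=value, ...) on one line, values as JSON. step_arm: Moves the arm, as the interface text tells. Its arguments: {"type":"object","properties":{"motion":{"type":"array","items":{"type":"array","items":{"type":"number"}}},"grip_force":{"type":"number"}},"required":["motion"]}

```bash
ls; mkdir -p pics; python3 - <<'E'
from station import monitor, vision, manip
import cv2
s=monitor.observe();print(s); print(manip.nose_length)
for n in ("scene","top","wrist"):
    im=vision.snapshot(n);cv2.imwrite(f"pics/{n}0.png",im[:,:,::-1]);print(n,vision.get_calibration(n))
    for t in ["ramp_red_center","ramp_yellow_center","ramp_blue_center","ramp_green_center","mark_a","cone"]:
        if n!="scene": print(t,[(round(d['p'],2),[round(float(v),1) for v in d['location']]) for d in vision.place_of(t,n)][:6])
E
```

```text
pics
{'time_s': 0.0, 'joints': array([ 1.10571429e+00,  5.28192905e-02,  1.40175461e+00, -2.10565605e-05,
        1.68861328e+00, -7.03107812e-02]), 'joint_velocities': array([ 0.00128633, -0.00022506, -0.00038846,  0.00164683,  0.00029189,
        0.00023352]), 'joint_efforts': array([ 1.00677091e-03, -3.81663072e+01, -3.60187769e+01,  1.11977915e-04,
        6.15425044e-03, -1.77940393e-05]), 'tool_pos': array([201.76913885, 484.35770456, 241.46648267]), 'tool_rot': array([-6.16011256e-01, -3.08019569e+00,  2.42384653e-03]), 'wrist_force': array([ 0.08040848, -0.40428535,  0.00472778]), 'torque': array([ 0.02964206, -0.02964528, -0.03540037]), 'gripper_width': 85.44230770337859}
11.0
scene {'fx': 370.13298800926566, 'fy': 370.13298800926566, 'cx': 323.85842403401324, 'cy': 192.71817188021754, 'eye': array([1391.77936841, -197.58592155,  660.24825221]), 'attitude': array([-1.77467596, -1.42427866,  0.73860285])}
top {'fx': 481.29106904048547, 'fy': 481.29106904048547, 'cx': 317.7572763847848, 'cy': 203.39500241910886, 'eye': array([ 469.483517  ,  -21.57309368, 1129.66119308]), 'attitude': array([-2.17081752,  2.14675055, -0.09137371])}
ramp_red_center [(0.62, [462.8, -100.3, 12.1])]
ramp_yellow_center [(0.83, [455.9, -338.5, 18.7])]
ramp_blue_center [(0.75, [441.3, 350.4, 21.3])]
ramp_green_center [(0.94, [445.6, 133.1, 28.7])]
mark_a [(0.77, [658.0, 129.0, 14.0]), (0.75, [646.2, -96.1, 13.8]), (0.73, [653.2, 55.1, 14.4]), (0.56, [651.1, -21.6, 12.1]), (0.37, [449.9, 130.5, 27.6])]
cone [(0.79, [669.5, 211.0, 13.1])]
wrist {'fx': 294.1064358061883, 'fy': 294.1064358061883, 'cx': 319.0644297941909, 'cy': 197.58267486490382, 'eye': array([129.95612905, 514.13590748, 373.5701915 ]), 'attitude': array([2.38873237, 1.59069434, 0.25021574])}
ramp_red_center []
ramp_yellow_center []
ramp_blue_center [(0.92, [434.2, 356.1, 24.3])]
ramp_green_center [(0.63, [443.3, 129.5, 26.5])]
mark_a []
cone []
```

View pics/top0.png

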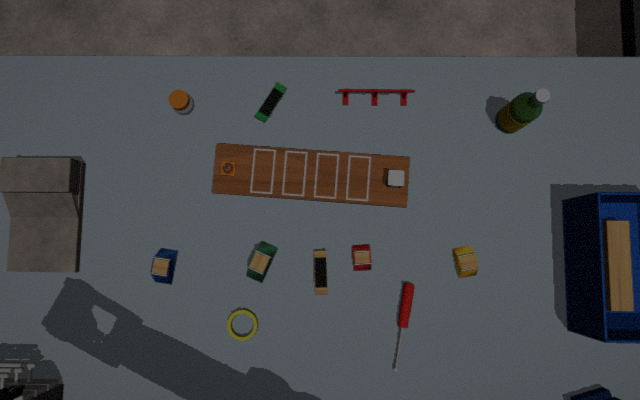

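View pics/scene0.png

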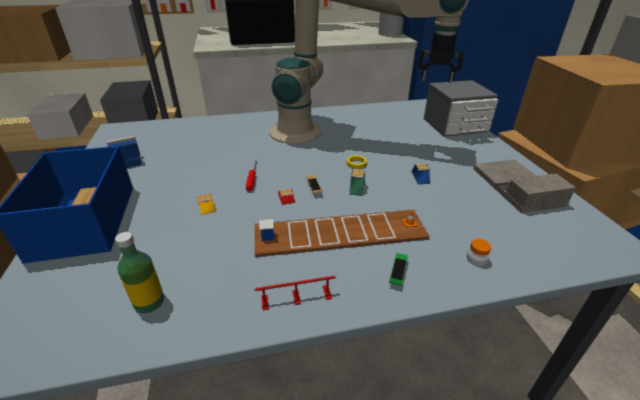

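View pics/wrist0.png

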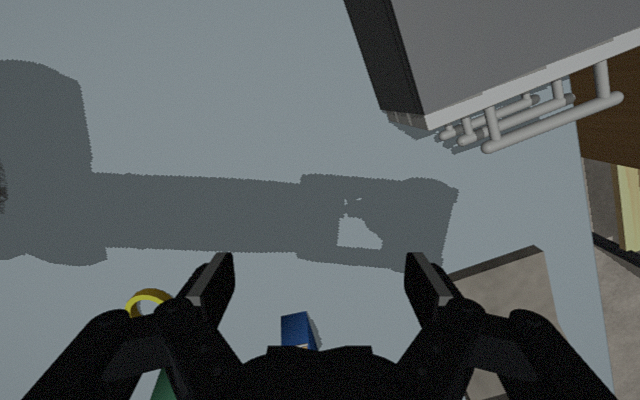

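Top view: the row runs from the cone (228,169) to the cabin (396,178). The ramps are blue (162,266), green (261,260), red (361,257) and yellow (465,262), all upright, and this matches the networks. Next I'll measure precisely by fitting the model outlines.

```bash
cat > h.py <<'E'
import numpy as np, cv2
from scipy.spatial.transform import Rotation as R
from scipy.optimize import minimize
DIM={'red':(24,60,28),'yellow':(34,70,32),'blue':(44,80,36),'green':(54,90,40)}
def proj(P,c):
    Rm=R.from_rotvec(c['attitude']).as_matrix()
    q=(np.asarray(P,float)-c['eye'])@Rm
    return np.c_[c['fx']*q[:,0]/q[:,2]+c['cx'],c['fy']*q[:,1]/q[:,2]+c['cy']]
def unproj(uv,c,z):
    Rm=R.from_rotvec(c['attitude']).as_matrix()
    uv=np.atleast_2d(uv).astype(float)
    d=np.c_[(uv[:,0]-c['cx'])/c['fx'],(uv[:,1]-c['cy'])/c['fy'],np.ones(len(uv))]@Rm.T
    return c['eye']+d*((z-c['eye'][2])/d[:,2])[:,None]
def verts(col,x,y,yaw,z0=0):
    h,L,t=DIM[col]; p=[]
    for s in(-20,20):
        for a,b in((-L/2,0),(-L/2,3),(-t/2,h),(t/2,h),(L/2,3),(L/2,0)): p.append((a,s,b))
    p=np.array(p);cs,sn=np.cos(yaw),np.sin(yaw)
    return np.c_[x+cs*p[:,0]-sn*p[:,1],y+sn*p[:,0]+cs*p[:,1],z0+p[:,2]]
def hull(col,c,x,y,yaw,z0=0):
    return cv2.convexHull(proj(verts(col,x,y,yaw,z0),c).astype(np.float32))[:,0]
def edgefit(img,col,c,x0,y0,yaws,z0=0):
    """fit outline: maximise gradient of colour distance-from-background across hull outline"""
    g=cv2.GaussianBlur(img,(0,0),1.0).astype(np.float32)
    def cost(p):
        H=hull(col,c,*p,z0); n=len(H); cen=H.mean(0); s=0;w=0
        for i in range(n):
            a,b=H[i],H[(i+1)%n]; l=np.linalg.norm(b-a)
            if l<4: continue
            k=int(l*2)+2; t=np.linspace(.08,.92,k)[:,None]; q=a+(b-a)*t
            nn=np.array([b[1]-a[1],a[0]-b[0]])/l
            if nn@(cen-a)>0: nn=-nn
            o=cv2.remap(g,(q+1.2*nn).astype(np.float32)[None],None,cv2.INTER_LINEAR)[0]
            i_=cv2.remap(g,(q-1.2*nn).astype(np.float32)[None],None,cv2.INTER_LINEAR)[0]
            s+=np.minimum(np.abs(o-i_).sum(1),90).mean()*l; w+=l
        return -s/w
    best=None
    for yw in yaws:
        for dx in(-5,0,5):
            for dy in (-5,0,5):
                r=minimize(cost,[x0+dx,y0+dy,yw],method='Nelder-Mead',options=dict(initial_simplex=[[x0+dx,y0+dy,yw],[x0+dx+4,y0+dy,yw],[x0+dx,y0+dy+4,yw],[x0+dx,y0+dy,yw+.15]],xatol=.02,fatol=.01))
                if best is None or r.fun<best.fun: best=r
    return best.x,-best.fun
E
cat > a.py <<'E'
from h import *
from station import monitor, vision
c=vision.get_calibration('top'); im=cv2.imread('pics/top0.png')
s=monitor.observe();cw=vision.get_calibration('wrist')
Rt=R.from_rotvec(s['tool_rot']).as_matrix();print('cam in tool',Rt.T@(cw['eye']-s['tool_pos']));print(Rt.T@R.from_rotvec(cw['attitude']).as_matrix())
big=cv2.resize(im,None,fx=4,fy=4,interpolation=cv2.INTER_CUBIC)
for col,(x,y) in dict(red=(463,-100),yellow=(456,-338),blue=(440,350),green=(445,133)).items():
    p,f=edgefit(im,col,c,x,y,np.arange(-1.4,1.6,.35)); print(col,p.round(3),np.degrees(p[2]).round(1),round(f,1))
    cv2.polylines(big,[((hull(col,c,*p)+.5)*4).astype(np.int32)],True,(255,0,255),1)
# marks
hsv=cv2.cvtColor(im,cv2.COLOR_BGR2HSV)
cv2.imwrite('pics/ramps1.png',np.vstack([np.hstack([big[960:1140,560:960],big[960:1140,880:1280]]),np.hstack([big[960:1140,1240:1640],big[960:1140,1650:2050]])]))
cv2.imwrite('pics/row1.png',big[540:860,820:1660][:, :800])
E
python3 a.py
```

```text
cam in tool [  77.76449502   -0.43452893 -131.31425269]
[[-1.17072190e-03 -9.51354438e-01 -3.08096352e-01]
 [ 9.99999028e-01 -8.80312186e-04 -1.08158325e-03]
 [ 7.57748051e-04 -3.08097319e-01  9.51354544e-01]]
red [ 4.62446e+02 -1.01049e+02  7.90000e-02] 4.6 81.1
yellow [ 4.55408e+02 -3.37885e+02  1.84000e-01] 10.6 72.5
blue [ 4.37180e+02  3.55135e+02 -1.40000e-01] -8.0 81.7
green [ 4.49173e+02  1.27635e+02 -3.83000e-01] -22.0 79.1
```

View pics/ramps1.png

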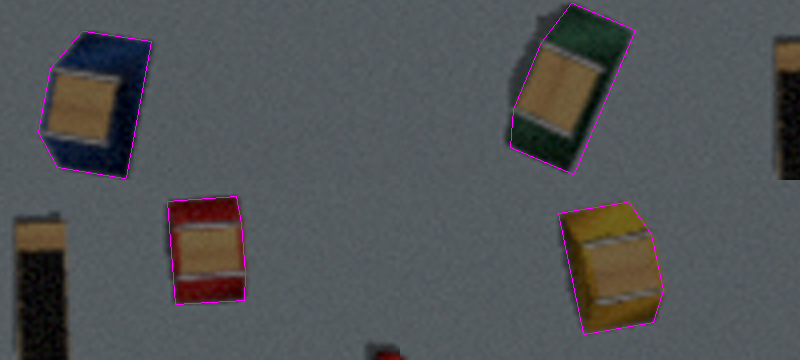

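View pics/row1.png

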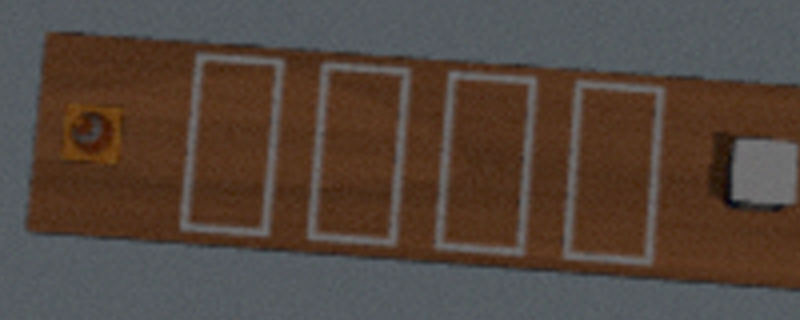

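The outlines sit well on all four ramps in the first picture. The second shows the four white outlines between the cone (left) and the cabin (right). Next I'll fit the row of marks.

```bash
cat >> h.py <<'E'
def rowfit(img,c,x0,y0,yaw0,off=(112.5,37.5,-37.5,-112.5)):
    # whiteness: min channel (blue) in wood is low
    g=cv2.GaussianBlur(img,(0,0),.8).astype(np.float32)[:,:,0]
    def pts(p,ins):
        a,b=53-ins,26-ins
        t=np.linspace(-1,1,60)[:,None]
        P=np.vstack([np.c_[a*t,0*t+b],np.c_[a*t,0*t-b],np.c_[0*t+a,b*t],np.c_[0*t-a,b*t]])
        Q=np.vstack([P+[0,o] for o in off]); cs,sn=np.cos(p[2]),np.sin(p[2])
        return np.c_[p[0]+cs*Q[:,0]-sn*Q[:,1],p[1]+sn*Q[:,0]+cs*Q[:,1],np.full(len(Q),12.)]
    def cost(p):
        s=0
        for ins in(.5,1.5,2.5):
            q=proj(pts(p,ins),c).astype(np.float32); s+=cv2.remap(g,q[None],None,cv2.INTER_LINEAR).mean()
        return -s/3
    best=None
    for dx in(-4,0,4):
        for dy in(-4,0,4):
            p=[x0+dx,y0+dy,yaw0]
            r=minimize(cost,p,method='Nelder-Mead',options=dict(initial_simplex=[p,[p[0]+3,p[1],p[2]],[p[0],p[1]+3,p[2]],[p[0],p[1],p[2]+.03]],xatol=.01,fatol=.01))
            if best is None or r.fun<best.fun:best=r
    return best.x,-best.fun
E
cat > b.py <<'E'
from h import *
from station import vision
c=vision.get_calibration('top'); im=cv2.imread('pics/top0.png')
p,f=rowfit(im,c,652,16.5,-.06);print(p,np.degrees(p[2]),f)
big=cv2.resize(im,None,fx=4,fy=4,interpolation=cv2.INTER_CUBIC);cs,sn=np.cos(p[2]),np.sin(p[2])
for o in(112.5,37.5,-37.5,-112.5):
    q=np.array([[53,26],[53,-26],[-53,-26],[-53,26]])+[0,o]
    W=np.c_[p[0]+cs*q[:,0]-sn*q[:,1],p[1]+sn*q[:,0]+cs*q[:,1],np.full(4,12.)];print(o,W[:,:2].mean(0))
    cv2.polylines(big,[((proj(W,c)+.5)*4).astype(np.int32)],True,(255,0,255),1)
cv2.imwrite('pics/row2.png',big[540:860,820:1620])
E
python3 b.py
```

```text
[ 6.55082840e+02  1.95739707e+01 -6.50391950e-02] -3.726471374116534 79.00067138671875
112.5 [662.39459219 131.83611164]
37.5 [657.52009087  56.99468437]
-37.5 [652.64558954 -17.84674291]
-112.5 [647.77108822 -92.68817019]
```

View pics/row2.png

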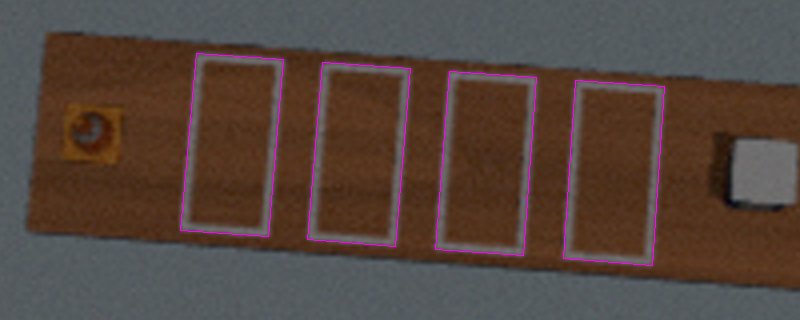

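```bash
cat > go.py <<'E'
import sys
from h import *
from station import monitor
s=monitor.observe(); Rt=R.from_rotvec(s['tool_rot']).as_matrix()
ya=np.degrees(np.arctan2(Rt[1,1],Rt[0,1]))
print('t',round(s['time_s'],2),'tcp',s['tool_pos'].round(1),'yang',ya.round(2),'zaxis',Rt[:,2].round(4),'w',round(s['gripper_width'],1),'F',s['wrist_force'].round(1))
a=list(map(float,sys.argv[1:]))
for i in range(0,len(a),4):
    d=Rt.T@(np.array(a[i:i+3])-s['tool_pos']); print('d',(d/1000).round(4),'roll',round(float(-np.radians((a[i+3]-ya+90)%180-90)),4))
E
python3 go.py 437.2 355.1 110 82 437.2 355.1 20 82
```

```text
t 0.75 tcp [201.9 484.6 242.3] yang 67.38 zaxis [ 1.e-04  1.e-04 -1.e+00] w 85.2 F [ 0.2 -0.3 -0.2]
d [-0.267  -0.0291  0.1323] roll -0.2552
d [-0.267  -0.0291  0.2223] roll -0.2552
```

>>> step_arm(motion=[[-0.033,-0.004,0.016,-0.05,1],[-0.067,-0.008,0.033,-0.1,1],[-0.1,-0.011,0.05,-0.15,1],[-0.134,-0.015,0.066,-0.2,1],[-0.17,-0.018,0.083,-0.255,1],[-0.205,-0.022,0.1,-0.255,1],[-0.24,-0.026,0.117,-0.255,1],[-0.267,-0.029,0.132,-0.255,1]])

```text
time_s: 1.42
tool_pos: [439.1, 353.5, 109.3]
tool_rot: [0.221, 3.134, -0.0]
wrist_force: [0.2, 0.1, 0.8]
gripper_width: 85.3
```

```bash
cat > look.py <<'E'
import sys
from h import *
from station import monitor,vision
n,name=sys.argv[1:3]
c=vision.get_calibration(n);im=vision.snapshot(n)[:,:,::-1].copy();cv2.imwrite(f'pics/{name}.png',im)
E
python3 look.py wrist w1; python3 go.py 437.2 355.1 20 82
```

```text
t 1.47 tcp [441.1 350.4 105.8] yang 81.75 zaxis [-0.0021 -0.0042 -1.    ] w 85.2 F [ 1.2 -4.6 -2.7]
d [0.0044 0.0045 0.0858] roll -0.0044
```

View pics/w1.png

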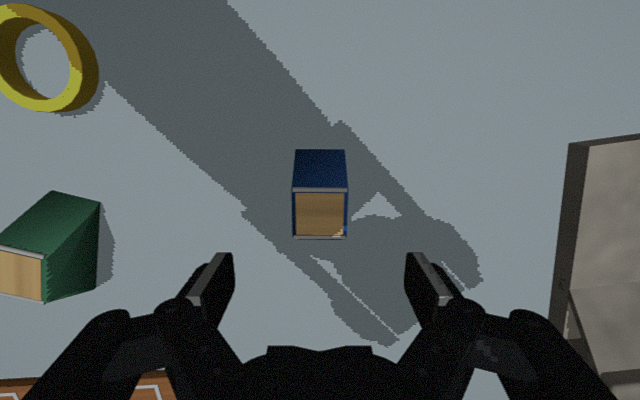

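The blue ramp is centred between the jaws (cols 293–347) and square to them. The arm is still settling from the fast move, so I'll descend slowly.

>>> step_arm(motion=[[0.004,0.004,0.0,-0.004,1],[0.004,0.004,0.02,-0.004,1],[0.004,0.004,0.04,-0.004,1],[0.004,0.004,0.055,-0.004,1],[0.004,0.004,0.068,-0.004,1],[0.004,0.004,0.075,-0.004,1],[0.004,0.004,0.075,-0.004,1],[0.004,0.004,0.075,-0.004,1]])

```text
time_s: 2.13
tool_pos: [437.5, 355.1, 31.3]
tool_rot: [-0.219, -3.132, 0.006]
wrist_force: [1.1, -0.5, 0.9]
gripper_width: 85.0
```

```bash
python3 go.py 437.2 355.1 20 82
```

```text
t 2.13 tcp [437.5 355.1  31.3] yang 82.0 zaxis [-0.0017 -0.0039 -1.    ] w 85.0 F [ 1.1 -0.5  0.9]
d [0.0003 0.     0.0113] roll 0.0001
```

>>> step_arm(motion=[[0,0,0.006,0,1],[0,0,0.011,0,1],[0,0,0.011,0,0.7],[0,0,0.011,0,0.5],[0,0,0.011,0,0.4],[0,0,0.011,0,0.3],[0,0,0.011,0,0.3],[0,0,0.011,0,0.3]], grip_force=50)

```text
time_s: 2.8
tool_pos: [437.8, 355.2, 20.8]
tool_rot: [-0.219, -3.133, 0.005]
wrist_force: [0.3, 0.0, 2.2]
gripper_width: 39.3
```

```bash
python3 go.py 437.2 355.1 120 82; python3 look.py wrist w2
```

```text
t 2.8 tcp [437.8 355.2  20.8] yang 82.0 zaxis [-9.0e-04 -3.3e-03 -1.0e+00] w 39.3 F [0.3 0.  2.2]
d [ 0.0006 -0.0006 -0.0992] roll 0.0
```

View pics/w2.png

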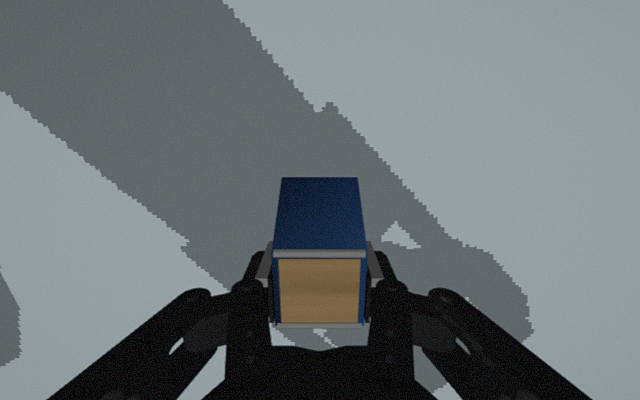

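```bash
python3 go.py 437.2 355.1 120 82 653.2 -17.8 120 86.27 ;python3 - <<'E'
from station import vision
E
```

```text
t 2.85 tcp [437.8 355.2  20.8] yang 82.0 zaxis [-9.0e-04 -3.3e-03 -1.0e+00] w 38.7 F [1.1 0.1 3.2]
d [ 0.0006 -0.0005 -0.0992] roll 0.0
d [-0.2652 -0.3398 -0.0982] roll -0.0745
```

>>> step_arm(motion=[[0,0,-0.02,0,0.3],[0,0,-0.05,0,0.3],[0,0,-0.08,0,0.3],[-0.015,-0.019,-0.098,0,0.3],[-0.035,-0.045,-0.098,-0.02,0.3],[-0.057,-0.073,-0.098,-0.04,0.3],[-0.08,-0.102,-0.098,-0.06,0.3],[-0.103,-0.132,-0.098,-0.0745,0.3]])

```text
time_s: 3.52
tool_pos: [521.8, 209.2, 119.0]
tool_rot: [-0.099, -3.139, 0.005]
wrist_force: [0.8, -0.1, -1.3]
gripper_width: 39.6
```

```bash
python3 go.py 653.2 -17.8 115 86.27
```

```text
t 3.52 tcp [521.8 209.2 119. ] yang 86.37 zaxis [-0.0012 -0.0033 -1.    ] w 39.6 F [ 0.8 -0.1 -1.3]
d [-0.1455 -0.2182  0.0047] roll 0.0018
```

>>> step_arm(motion=[[-0.018,-0.027,0.002,0,0.3],[-0.036,-0.055,0.004,0,0.3],[-0.056,-0.085,0.004,0,0.3],[-0.078,-0.117,0.004,0,0.3],[-0.099,-0.149,0.004,0,0.3],[-0.119,-0.179,0.004,0,0.3],[-0.135,-0.203,0.004,0,0.3],[-0.1455,-0.218,0.004,0.002,0.3]])

```text
time_s: 4.18
tool_pos: [653.8, -20.8, 114.9]
tool_rot: [-0.106, -3.138, 0.006]
wrist_force: [0.1, -0.1, -0.7]
gripper_width: 39.1
```

>>> step_arm(motion=[[0,0,0,0,0.3],[0,0,0,0,0.3],[0,0,0,0,0.3],[0,0,0.02,0,0.3],[0,0,0.035,0,0.3],[0,0,0.045,0,0.3],[0,0,0.045,0,0.3],[0,0,0.045,0,0.3]])

```text
time_s: 4.85
tool_pos: [653.3, -20.1, 69.7]
tool_rot: [-0.105, -3.137, 0.006]
wrist_force: [0.7, -0.2, -0.5]
gripper_width: 39.5
```

```bash
python3 go.py 653.2 -17.8 33 86.27;  python3 look.py top t2;  python3 look.py wrist w3
```

```text
t 4.85 tcp [653.3 -20.1  69.7] yang 86.18 zaxis [-0.0031 -0.0037 -1.    ] w 39.5 F [ 0.7 -0.2 -0.5]
d [0.0002 0.0024 0.0367] roll -0.0016
```

View pics/w3.png

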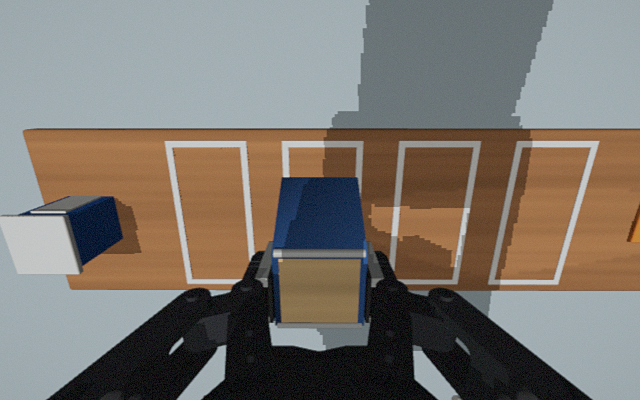

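The blue ramp hangs over the third mark from the cone, which is at the right edge of this view. I'll cross-check the row position with the wrist camera.

```bash
python3 - <<'E'
from h import *
from station import vision
c=vision.get_calibration('wrist'); im=cv2.imread('pics/w3.png')
for off in [(112.5,37.5,-37.5,-112.5),(112.5,37.5,-112.5)]:
    p,f=rowfit(im,c,655,19.5,-.065,off);print(p,np.degrees(p[2]),f)
E
```

```text
[ 6.55508214e+02  1.77401470e+01 -6.77605026e-02] -3.882390818571547 149.7103271484375
[ 6.55418371e+02  1.77349265e+01 -6.83446095e-02] -3.9158576795294096 161.98936462402344
```

```bash
python3 - <<'E'
from h import *
from station import vision
z=48.9
for n,f in (('top','t2'),('wrist','w3')):
    c=vision.get_calibration(n); im=cv2.imread(f'pics/{f}.png')
    p,s=edgefit(im,'blue',c,653,-20,[-.065],z);print(n,p,s)
E
python3 - <<'E'
import cv2
im=cv2.imread('pics/t2.png');cv2.imwrite('pics/t2c.png',cv2.resize(im[120:230,190:430],None,fx=3,fy=3))
E
```

```text
top [ 6.39244691e+02 -1.08067742e+01  1.84509812e-01] 47.227413177490234
wrist [ 6.53983638e+02 -2.13972325e+01 -6.89492846e-02] 73.36811828613281
```

View pics/t2c.png

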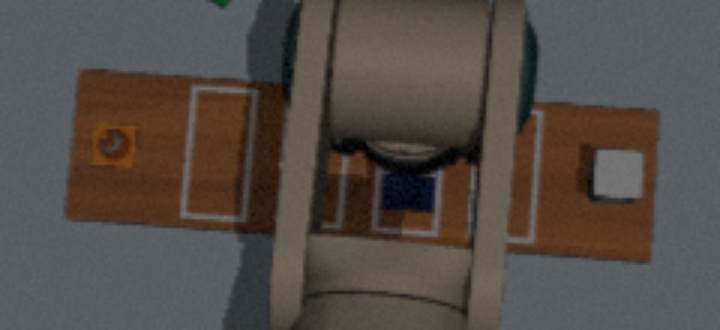

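Both cameras agree within about 1 mm. I'll place blue at TCP (652.6, -18.2, 33).

```bash
python3 go.py 652.6 -18.2 33 86.2
```

```text
t 4.95 tcp [654.3 -20.6  71.4] yang 86.15 zaxis [-0.    -0.004 -1.   ] w 39.7 F [ 0.3  0.9 -0.6]
d [0.0019 0.0024 0.0383] roll -0.0009
```

>>> step_arm(motion=[[0.001,0.0015,0.006,0,0.3],[0.0015,0.002,0.015,0,0.3],[0.0015,0.0024,0.024,0,0.3],[0.0015,0.0024,0.03,0,0.3],[0.0015,0.0024,0.034,0,0.3],[0.0015,0.0024,0.035,0,0.3],[0.0015,0.0024,0.035,0,0.3],[0.0015,0.0024,0.035,0,0.3]])

```text
time_s: 5.62
tool_pos: [653.2, -18.3, 36.6]
tool_rot: [0.106, 3.139, -0.006]
wrist_force: [-0.1, 0.5, -0.5]
gripper_width: 39.7
```

```bash
python3 go.py 652.6 -18.2 33 86.2
```

```text
t 5.62 tcp [653.2 -18.3  36.6] yang 86.15 zaxis [ 4.0e-04 -4.1e-03 -1.0e+00] w 39.7 F [-0.1  0.5 -0.5]
d [0.0006 0.     0.0036] roll -0.0009
```

Next: touch down, open to about 58 mm, and rise.

>>> step_arm(motion=[[0.0005,0,0.002,-0.001,0.3],[0.0005,0,0.0035,-0.001,0.3],[0.0005,0,0.0035,-0.001,0.3],[0.0005,0,0.0035,-0.001,0.3],[0.0005,0,0.0035,-0.001,0.68],[0.0005,0,0.0035,-0.001,0.68],[0.0005,0,0.0035,-0.001,0.68],[0.0005,0,0.0,-0.001,0.68]])

```text
time_s: 6.28
tool_pos: [652.3, -18.2, 36.1]
tool_rot: [-0.104, -3.139, 0.006]
wrist_force: [0.2, -0.2, -0.2]
gripper_width: 57.8
```

```bash
python3 go.py 652.6 -18.2 150 86.2 449.2 127.6 115 68
```

```text
t 6.28 tcp [652.3 -18.2  36.1] yang 86.2 zaxis [-6.e-04 -4.e-03 -1.e+00] w 57.8 F [ 0.2 -0.2 -0.2]
d [-0.0002 -0.0004 -0.1139] roll 0.0001
d [ 0.2124  0.1317 -0.0794] roll 0.3177
```

>>> step_arm(motion=[[0,0,-0.025,0,0.68],[0,0,-0.055,0,0.68],[0,0,-0.08,0,0.68],[0.025,0.015,-0.085,0.06,0.8],[0.05,0.031,-0.085,0.12,1],[0.078,0.048,-0.085,0.18,1],[0.106,0.066,-0.085,0.24,1],[0.135,0.084,-0.085,0.3,1]])

```text
time_s: 6.95
tool_pos: [522.0, 75.5, 121.2]
tool_rot: [0.577, 3.087, -0.006]
wrist_force: [1.0, 0.7, 0.3]
gripper_width: 85.4
```

```bash
python3 go.py 449.2 127.6 115 68
```

```text
t 6.95 tcp [522.   75.5 121.2] yang 68.82 zaxis [ 1.0e-04 -3.8e-03 -1.0e+00] w 85.4 F [1.  0.7 0.3]
d [0.0868 0.0223 0.006 ] roll 0.0143
```

>>> step_arm(motion=[[0.025,0.006,0,0.005,1],[0.048,0.012,0,0.01,1],[0.068,0.018,0,0.014,1],[0.081,0.021,0,0.014,1],[0.087,0.022,0,0.014,1],[0.087,0.022,0,0.014,1],[0.087,0.022,0,0.014,1],[0.087,0.022,0,0.014,1]])

```text
time_s: 7.62
tool_pos: [449.6, 127.0, 121.1]
tool_rot: [0.6, 3.082, -0.006]
wrist_force: [0.5, 0.1, 0.3]
gripper_width: 85.5
```

```bash
python3 look.py wrist w4; python3 look.py top t4; python3 go.py 449.2 127.6 24 68; python3 - <<'E'
from h import *
from station import vision
c=vision.get_calibration('wrist'); im=cv2.imread('pics/w4.png')
print('green wrist',edgefit(im,'green',c,449,127.6,[-.38]))
E
python3 - <<'E'
from h import *
from station import vision
c=vision.get_calibration('top'); im=cv2.imread('pics/t4.png')
p,s=edgefit(im,'blue',c,652,-18,[-.065],12);print(p,s)
big=cv2.resize(im,None,fx=4,fy=4,interpolation=cv2.INTER_CUBIC)
cv2.polylines(big,[((hull('blue',c,*p,12)+.5)*4).astype(np.int32)],True,(255,0,255),1)
cv2.imwrite('pics/row4.png',big[540:860,820:1620])
E
```

```text
t 7.72 tcp [449.5 126.9 120.9] yang 67.96 zaxis [ 1.e-04 -4.e-03 -1.e+00] w 85.7 F [ 0.1  0.6 -0. ]
d [0.0007 0.0009 0.0969] roll -0.0006
green wrist (array([ 4.48095520e+02,  1.28417727e+02, -4.09931838e-01]), np.float64(80.22582244873047))
[ 6.52576754e+02 -1.92208967e+01 -6.87138023e-02] 72.6367416381836
```

View pics/w4.png

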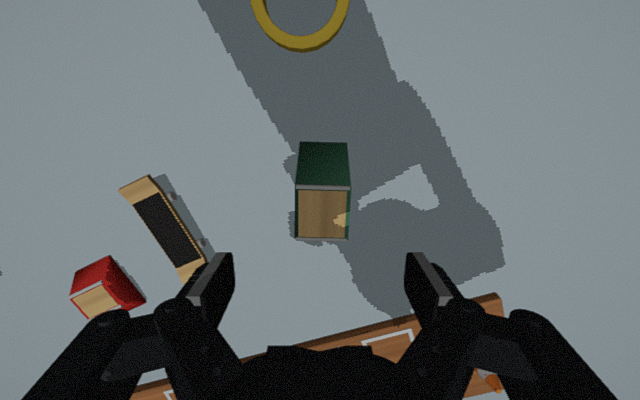

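View pics/row4.png

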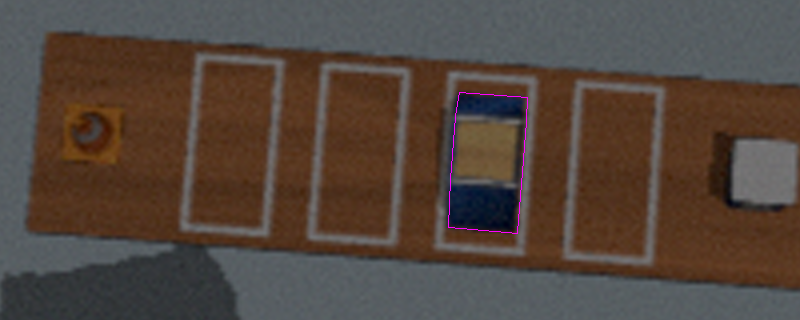

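Blue stands on its mark about 1 mm off centre, good. In the wrist view, green sits between the open jaws at cols 295–350. Next I'll grasp it.

>>> step_arm(motion=[[0.001,0.0015,0.02,0.008,1],[0.001,0.0015,0.045,0.008,1],[0.001,0.0015,0.068,0.008,1],[0.001,0.0015,0.084,0.008,1],[0.001,0.0015,0.092,0.008,1],[0.001,0.0015,0.096,0.008,1],[0.001,0.0015,0.096,0.008,1],[0.001,0.0015,0.096,0.008,1]])

```text
time_s: 8.38
tool_pos: [449.8, 128.3, 25.8]
tool_rot: [0.613, 3.079, -0.005]
wrist_force: [0.5, -0.2, 0.9]
gripper_width: 85.3
```

>>> step_arm(motion=[[0,0,0,0,0.7],[0,0,0,0,0.6],[0,0,0,0,0.5],[0,0,0,0,0.4],[0,0,0,0,0.3],[0,0,0,0,0.3],[0,0,0,0,0.3],[0,0,0,0,0.3]])

```text
time_s: 9.05
tool_pos: [450.4, 128.4, 26.5]
tool_rot: [0.613, 3.078, -0.005]
wrist_force: [-1.1, 0.0, 5.7]
gripper_width: 39.5
```

```bash
python3 go.py 648 -92.4 130 86.2
```

```text
t 9.05 tcp [450.4 128.4  26.5] yang 67.49 zaxis [ 0.0027 -0.0035 -1.    ] w 39.5 F [-1.1  0.   5.7]
d [-0.2675 -0.1286 -0.1022] roll -0.3266
```

>>> step_arm(motion=[[0,0,-0.02,0,0.3],[0,0,-0.05,0,0.3],[0,0,-0.082,0,0.3],[-0.018,-0.009,-0.102,-0.05,0.3],[-0.042,-0.02,-0.102,-0.11,0.3],[-0.07,-0.034,-0.102,-0.18,0.3],[-0.1,-0.048,-0.102,-0.25,0.3],[-0.13,-0.062,-0.102,-0.3,0.3]])

```text
time_s: 9.72
tool_pos: [547.0, 20.6, 128.7]
tool_rot: [0.139, 3.136, -0.005]
wrist_force: [0.1, 1.0, -0.6]
gripper_width: 39.3
```

```bash
python3 go.py 649.2 -92.4 125 86.2
```

```text
t 9.72 tcp [547.   20.6 128.7] yang 84.91 zaxis [ 0.002  -0.0034 -1.    ] w 39.3 F [ 0.1  1.  -0.6]
d [-0.1119 -0.1035  0.0043] roll -0.0225
```

>>> step_arm(motion=[[-0.025,-0.023,0,-0.02,0.3],[-0.05,-0.046,0,-0.0225,0.3],[-0.076,-0.07,0,-0.0225,0.3],[-0.097,-0.089,0,-0.0225,0.3],[-0.109,-0.1,0,-0.0225,0.3],[-0.112,-0.1035,0,-0.0225,0.3],[-0.112,-0.1035,0.01,-0.0225,0.3],[-0.112,-0.1035,0.03,-0.0225,0.3]])

```text
time_s: 10.38
tool_pos: [650.3, -92.1, 100.9]
tool_rot: [0.104, 3.134, -0.006]
wrist_force: [-0.1, 0.4, -0.2]
gripper_width: 39.4
```

```bash
python3 go.py 649.2 -92.4 38.5 86.2;python3 look.py wrist w5;python3 - <<'E'
from h import *
from station import vision,monitor
c=vision.get_calibration('wrist'); im=cv2.imread('pics/w5.png')
z=monitor.observe()['tool_pos'][2]-26.5
p,s=rowfit(im,c,655,19,-.065,(112.5,37.5,-112.5)); print('row',p,s,'mark',p[0]-np.sin(p[2])*-112.5,p[1]+np.cos(p[2])*-112.5)
print(edgefit(im,'green',c,648,-93,[-.065],z))
E
```

```text
t 10.38 tcp [650.3 -92.1 100.9] yang 86.21 zaxis [ 0.0062 -0.0039 -1.    ] w 39.4 F [-0.1  0.4 -0.2]
d [ 0.0014 -0.0002  0.0624] roll 0.0002
row [ 6.49081847e+02  1.37258093e+01 -5.66505269e-02] 108.31729888916016 mark 642.7120715166853 -98.59371680101104
(array([ 6.46920177e+02, -9.23386208e+01, -8.80899985e-02]), np.float64(63.48360824584961))
```

View pics/w5.png

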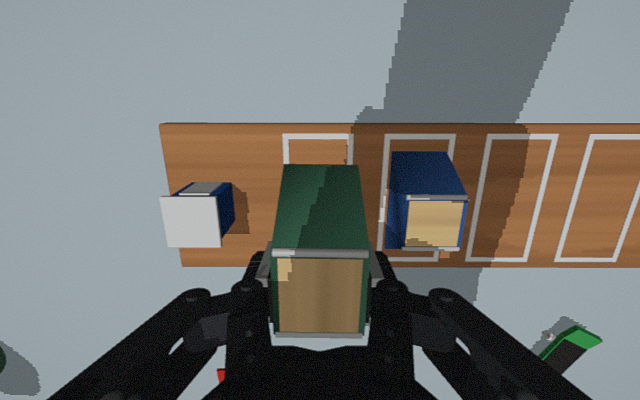

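Green hangs squarely over the end mark beside the cabin. The row fit is off here because of the occlusion and the arm still moving. I'll descend using the top-based target.

>>> step_arm(motion=[[0.0005,0,0.015,0,0.3],[0.001,0,0.03,0,0.3],[0.001,0,0.042,0,0.3],[0.001,0,0.052,0,0.3],[0.001,0,0.056,0,0.3],[0.001,0,0.058,0,0.3],[0.001,0,0.058,0,0.3],[0.001,0,0.058,0,0.3]])

```text
time_s: 11.1
tool_pos: [646.6, -90.7, 38.3]
tool_rot: [-0.102, -3.138, 0.003]
wrist_force: [-3.3, 2.1, 8.9]
gripper_width: 39.4
```

```bash
python3 go.py 649.2 -92.4 38.5 86.2;python3 look.py wrist w6;python3 - <<'E'
from h import *
from station import vision,monitor
c=vision.get_calibration('wrist'); im=cv2.imread('pics/w6.png')
z=monitor.observe()['tool_pos'][2]-26.5
p,s=rowfit(im,c,655,19,-.065,(112.5,37.5,-37.5,-112.5)); print('row',p,s,'mark',p[0]-np.sin(p[2])*-112.5,p[1]+np.cos(p[2])*-112.5)
print(edgefit(im,'green',c,648,-93,[-.065],z))
E
```

```text
t 11.1 tcp [646.6 -90.7  38.3] yang 86.27 zaxis [-0.002  -0.0018 -1.    ] w 39.4 F [-3.3  2.1  8.9]
d [-0.0028 -0.0016 -0.0002] roll 0.0013
row [ 6.55147487e+02  1.80372966e+01 -6.57509559e-02] 101.51660919189453 mark 647.7558334806411 -94.21961170175416
(array([ 6.44383809e+02, -9.16248125e+01, -7.18174666e-02]), np.float64(62.85477828979492))
```

View pics/w6.png

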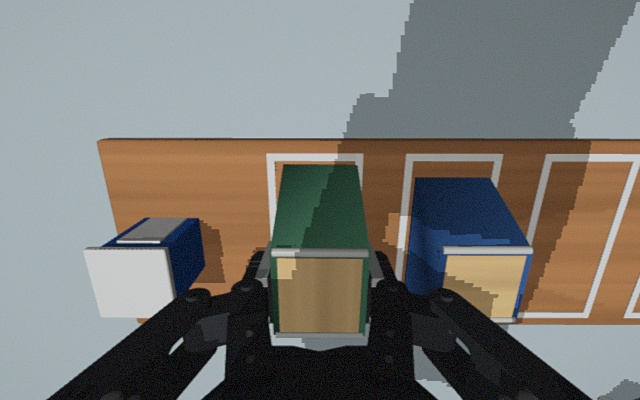

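Green touched down about 3 mm short in x and 2 mm off in y. I'll lift slightly, shift it and lower again.

>>> step_arm(motion=[[0,0,-0.006,0,0.3],[-0.002,-0.001,-0.008,0,0.3],[-0.003,-0.002,-0.008,0,0.3],[-0.003,-0.002,-0.008,0,0.3],[-0.003,-0.002,-0.008,0,0.3],[-0.003,-0.002,-0.008,0,0.3],[-0.003,-0.002,-0.008,0,0.3],[-0.003,-0.002,-0.008,0,0.3]])

```text
time_s: 11.82
tool_pos: [649.3, -92.8, 46.0]
tool_rot: [-0.102, -3.137, 0.003]
wrist_force: [-0.7, 0.5, -1.2]
gripper_width: 39.3
```

```bash
python3 look.py wrist w7;python3 go.py 649.2 -92.4 38.5 86.2;python3 - <<'E'
from h import *
from station import vision,monitor
c=vision.get_calibration('wrist'); im=cv2.imread('pics/w7.png')
z=monitor.observe()['tool_pos'][2]-26.5
p,s=rowfit(im,c,655,19,-.065,(112.5,37.5,-37.5,-112.5)); print('row',p,s,'mark',p[0]-np.sin(p[2])*-112.5,p[1]+np.cos(p[2])*-112.5)
print(edgefit(im,'green',c,648,-93,[-.065],z))
E
```

```text
t 11.87 tcp [649.3 -92.8  46.1] yang 86.27 zaxis [-0.0023 -0.0017 -1.    ] w 39.3 F [ 0.4  0.4 -0.7]
d [0.0001 0.0004 0.0076] roll 0.0012
row [ 6.55008239e+02  1.80521998e+01 -6.50145289e-02] 105.3612289428711 mark 647.699255685172 -94.21012147790394
(array([ 6.47531793e+02, -9.38787178e+01, -8.03997525e-02]), np.float64(60.7484130859375))
```

Now aligned within 0.4 mm. Lower and release.

>>> step_arm(motion=[[0,0,0.004,0,0.3],[0,0,0.0075,0,0.3],[0,0,0.0075,0,0.3],[0,0,0.0075,0,0.3],[0,0,0.0075,0,0.3],[0,0,0.0075,0,0.68],[0,0,0.0075,0,0.68],[0,0,0.0075,0,0.68]])

```text
time_s: 12.53
tool_pos: [649.3, -92.8, 38.5]
tool_rot: [-0.102, -3.138, 0.003]
wrist_force: [0.3, -0.3, 0.6]
gripper_width: 58.2
```

```bash
python3 go.py 648 -92.8 150 86.2 462.4 -101 110 94.5
```

```text
t 12.53 tcp [649.3 -92.8  38.5] yang 86.27 zaxis [-0.0025 -0.0017 -1.    ] w 58.2 F [ 0.3 -0.3  0.6]
d [ 0.0015 -0.0003 -0.1115] roll 0.0013
d [ 0.1861 -0.0204 -0.071 ] roll -0.1436
```

>>> step_arm(motion=[[0,0,-0.02,0,0.68],[0,0,-0.05,0,0.68],[0,0,-0.08,0,0.68],[0.025,-0.003,-0.085,-0.03,0.8],[0.05,-0.006,-0.085,-0.06,1],[0.08,-0.009,-0.085,-0.09,1],[0.11,-0.012,-0.08,-0.12,1],[0.135,-0.015,-0.075,-0.143,1]])

```text
time_s: 13.2
tool_pos: [512.1, -98.9, 113.9]
tool_rot: [0.125, -3.137, 0.003]
wrist_force: [-0.1, -0.4, -0.3]
gripper_width: 85.4
```

```bash
python3 go.py 462.4 -101 100 94.6
```

```text
t 13.2 tcp [512.1 -98.9 113.9] yang 94.55 zaxis [-0.002  -0.0019 -1.    ] w 85.4 F [-0.1 -0.4 -0.3]
d [0.0497 0.0019 0.014 ] roll -0.0009
```

>>> step_arm(motion=[[0.018,0.001,0.003,0,1],[0.034,0.0015,0.007,0,1],[0.045,0.002,0.012,0,1],[0.05,0.002,0.014,0,1],[0.05,0.002,0.014,0,1],[0.05,0.002,0.014,0,1],[0.05,0.002,0.014,0,1],[0.05,0.002,0.014,0,1]])

```text
time_s: 13.87
tool_pos: [462.8, -100.9, 100.3]
tool_rot: [0.125, -3.138, 0.003]
wrist_force: [0.4, 0.5, 0.5]
gripper_width: 85.3
```

```bash
python3 look.py wrist w8;python3 look.py top t8; python3 go.py 462.4 -101 13.5 94.6; python3 - <<'E'
from h import *
from station import vision
c=vision.get_calibration('wrist'); im=cv2.imread('pics/w8.png')
print('red wrist',edgefit(im,'red',c,462,-101,[.079]))
c=vision.get_calibration('top'); im=cv2.imread('pics/t8.png')
big=cv2.resize(im,None,fx=4,fy=4,interpolation=cv2.INTER_CUBIC)
for col,o in(('blue',(652.6,-18)),('green',(647.8,-93))):
    p,s=edgefit(im,col,c,*o,[-.065],12);print(col,p,s)
    cv2.polylines(big,[((hull(col,c,*p,12)+.5)*4).astype(np.int32)],True,(255,0,255),1)
cv2.imwrite('pics/row8.png',big[540:860,820:1620])
E
```

```text
t 13.97 tcp [ 462.6 -100.9  100.1] yang 94.57 zaxis [-0.0018 -0.002  -1.    ] w 85.5 F [0.5 0.3 0.4]
d [-0.      0.      0.0866] roll -0.0006
red wrist (array([ 4.61644185e+02, -1.02625143e+02,  4.89978187e-02]), np.float64(89.2777328491211))
blue [ 6.52578103e+02 -1.92264681e+01 -6.87782715e-02] 70.92963409423828
green [ 6.47636536e+02 -9.55984763e+01 -1.64446496e-01] 70.40242004394531
```

View pics/w8.png

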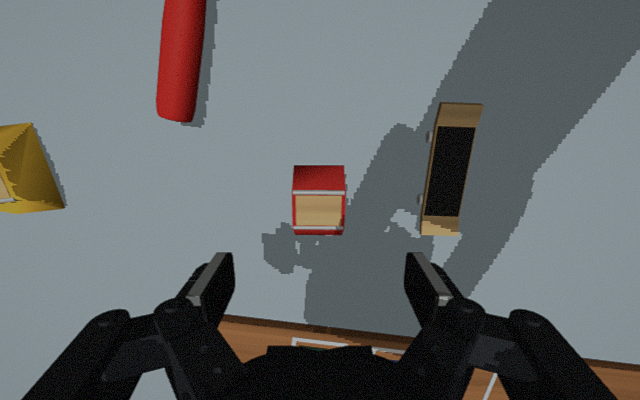

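View pics/row8.png

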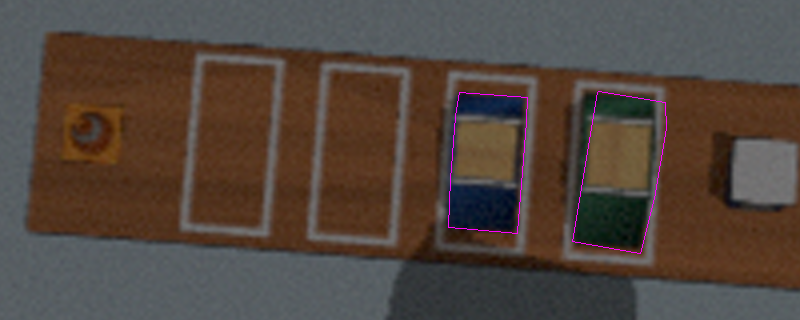

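The overlay for green locked onto the tape, but the picture shows it square in its mark. I'll re-check that later. Red is centred at cols 293–345, with the skateboard clear at col 421. Next I'll grasp red.

>>> step_arm(motion=[[0,-0.0005,0.02,0,1],[0,-0.0005,0.042,0.008,1],[0,-0.0005,0.06,0.008,1],[0,-0.0005,0.073,0.008,1],[0,-0.0005,0.081,0.008,1],[0,-0.0005,0.085,0.008,1],[0,-0.0005,0.086,0.008,1],[0,-0.0005,0.086,0.008,1]])

```text
time_s: 14.63
tool_pos: [462.9, -101.6, 14.6]
tool_rot: [0.113, -3.138, 0.003]
wrist_force: [0.1, -0.2, 0.0]
gripper_width: 85.4
```

>>> step_arm(motion=[[0,0,0,0,0.7],[0,0,0,0,0.6],[0,0,0,0,0.5],[0,0,0,0,0.4],[0,0,0,0,0.3],[0,0,0,0,0.3],[0,0,0,0,0.3],[0,0,0,0,0.3]])

```text
time_s: 15.3
tool_pos: [463.4, -101.8, 15.3]
tool_rot: [-0.113, 3.14, -0.004]
wrist_force: [-0.6, -0.3, 5.0]
gripper_width: 39.2
```

```bash
python3 go.py 662.5 132.1 115 86.2; python3 look.py wrist w9; python3 - <<'E'
from h import *
from station import vision
c=vision.get_calibration('wrist'); im=cv2.imread('pics/w9.png')
print('red wrist',edgefit(im,'red',c,462,-101,[.079]))
E
```

```text
t 15.3 tcp [ 463.4 -101.8   15.3] yang 94.11 zaxis [ 2.0e-04 -2.5e-03 -1.0e+00] w 39.2 F [-0.6 -0.3  5. ]
d [-0.2154  0.2188 -0.1003] roll 0.138
red wrist (array([ 4.61165970e+02, -1.03013804e+02,  7.03088210e-02]), np.float64(72.79782104492188))
```

View pics/w9.png

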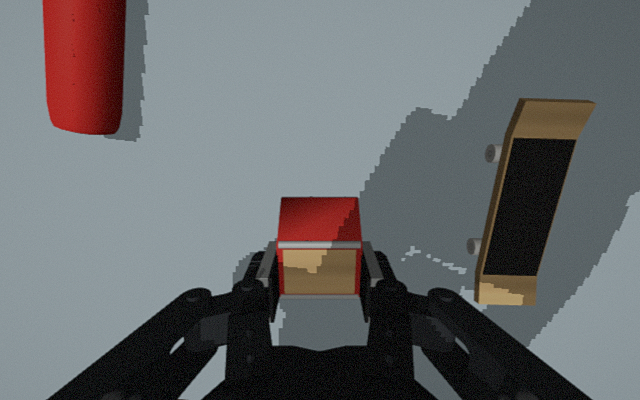

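>>> step_arm(motion=[[0,0,-0.02,0,0.3],[0,0,-0.05,0,0.3],[0,0,-0.082,0,0.3],[-0.012,0.012,-0.1,0.03,0.3],[-0.03,0.03,-0.1,0.06,0.3],[-0.052,0.053,-0.1,0.09,0.3],[-0.076,0.077,-0.1,0.12,0.3],[-0.1,0.101,-0.1,0.138,0.3]])

```text
time_s: 16.02
tool_pos: [556.3, 7.5, 114.6]
tool_rot: [-0.107, -3.139, 0.004]
wrist_force: [0.6, 0.2, -1.4]
gripper_width: 38.7
```

```bash
python3 go.py 663.9 132 110 86.2
```

```text
t 16.02 tcp [556.3   7.5 114.6] yang 86.08 zaxis [-6.0e-04 -2.6e-03 -1.0e+00] w 38.7 F [ 0.6  0.2 -1.4]
d [-0.0988  0.1315  0.0042] roll -0.0021
```

>>> step_arm(motion=[[-0.022,0.029,0,-0.002,0.3],[-0.044,0.058,0,-0.002,0.3],[-0.066,0.088,0,-0.002,0.3],[-0.085,0.113,0,-0.002,0.3],[-0.096,0.128,0,-0.002,0.3],[-0.099,0.1315,0,-0.002,0.3],[-0.099,0.1315,0,-0.002,0.3],[-0.099,0.1315,0,-0.002,0.3]])

```text
time_s: 16.68
tool_pos: [663.5, 131.3, 113.4]
tool_rot: [-0.105, -3.138, 0.005]
wrist_force: [-0.3, -0.3, -0.3]
gripper_width: 39.2
```

>>> step_arm(motion=[[0,0,0.01,0,0.3],[0,0,0.03,0,0.3],[0,0,0.05,0,0.3],[0,0,0.065,0,0.3],[0,0,0.074,0,0.3],[0,0,0.078,0,0.3],[0,0,0.078,0,0.3],[0,0,0.078,0,0.3]])

```text
time_s: 17.35
tool_pos: [663.6, 130.7, 36.3]
tool_rot: [-0.105, -3.139, 0.005]
wrist_force: [1.0, -1.0, -0.9]
gripper_width: 39.0
```

```bash
cat > chk.py <<'E'
import sys
from h import *
from station import vision,monitor
n,col,zg,o=sys.argv[1],sys.argv[2],float(sys.argv[3]),float(sys.argv[4])
s=monitor.observe();z=s['tool_pos'][2]-zg
c=vision.get_calibration('wrist'); im=vision.snapshot('wrist')[:,:,::-1].copy();cv2.imwrite(f'pics/{n}.png',im)
p,f=rowfit(im,c,655,18.5,-.065); print('row',p,f); m=np.array([p[0]-np.sin(p[2])*o,p[1]+np.cos(p[2])*o])
q,f=edgefit(im,col,c,*s['tool_pos'][:2],[p[2]],z); print('ramp',q,f,'mark',m,'ramp should move',m-q[:2])
E
python3 chk.py w10 red 15.3 112.5; python3 go.py 663.9 132 27.3 86.2
```

```text
row [ 6.54953854e+02  1.77162011e+01 -6.50755504e-02] 107.2288818359375
ramp [ 6.62828463e+02  1.29817032e+02 -6.52407032e-02] 76.76492309570312 mark [662.26968715 129.97807616] ramp should move [-0.55877581  0.16104441]
t 17.4 tcp [664.  130.9  36.8] yang 86.17 zaxis [-0.     -0.0028 -1.    ] w 39.1 F [-0.3  0.3 -0.4]
d [0.0001 0.0011 0.0095] roll -0.0006
```

View pics/w10.png

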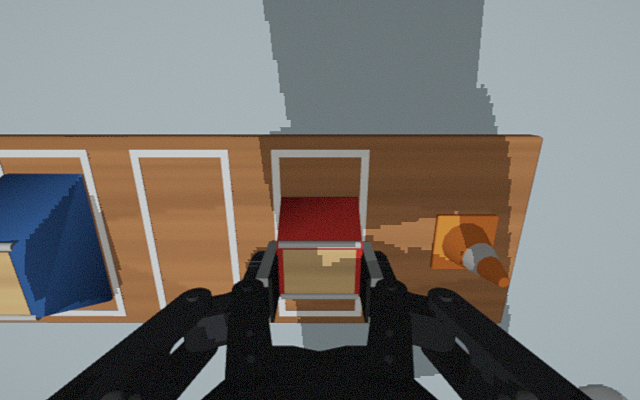

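Red is centred over the mark beside the cone, within 0.6 mm. Touch down and release.

>>> step_arm(motion=[[0.0003,0.0006,0.005,0,0.3],[0.0003,0.0006,0.0085,0,0.3],[0.0003,0.0006,0.0095,0,0.3],[0.0003,0.0006,0.0095,0,0.3],[0.0003,0.0006,0.0095,0,0.3],[0.0003,0.0006,0.0095,0,0.3],[0.0003,0.0006,0.0095,0,0.68],[0.0003,0.0006,0.0095,0,0.68]])

```text
time_s: 18.07
tool_pos: [663.7, 131.5, 27.4]
tool_rot: [0.105, 3.14, -0.004]
wrist_force: [0.3, 0.4, -0.1]
gripper_width: 57.7
```

>>> step_arm(motion=[[0,0,0,0,0.68],[0,0,-0.015,0,0.68],[0,0,-0.04,0,0.68],[0,0,-0.07,0,0.68],[0,0,-0.1,0,0.68],[0,0,-0.11,0,0.68],[0,0,-0.11,0,0.68],[0,0,-0.11,0,0.68]])

```text
time_s: 18.73
tool_pos: [663.8, 131.8, 137.8]
tool_rot: [0.105, 3.139, -0.004]
wrist_force: [-0.1, -0.2, -1.3]
gripper_width: 57.9
```

```bash
python3 go.py 456 -338 120 100.5; python3 look.py wrist w11
```

```text
t 18.73 tcp [663.8 131.8 137.8] yang 86.17 zaxis [ 0.001  -0.0027 -1.    ] w 57.9 F [-0.1 -0.2 -1.3]
d [ 0.176  -0.4826  0.0189] roll -0.2501
```

View pics/w11.png

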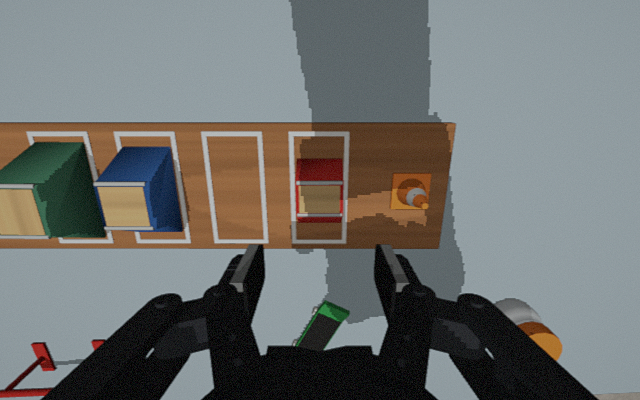

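Red is centred and square on the cone-side mark. Now yellow.

>>> step_arm(motion=[[0.008,-0.022,0,-0.03,0.68],[0.02,-0.055,0,-0.06,0.8],[0.033,-0.09,0,-0.1,1],[0.046,-0.126,0,-0.14,1],[0.059,-0.162,0,-0.18,1],[0.072,-0.198,0,-0.22,1],[0.085,-0.234,0,-0.25,1],[0.098,-0.27,0,-0.25,1]])

```text
time_s: 19.45
tool_pos: [545.2, -132.3, 134.6]
tool_rot: [0.29, -3.122, 0.002]
wrist_force: [1.2, -0.2, 0.1]
gripper_width: 85.2
```

```bash
python3 go.py 455.5 -338 110 100.5
```

```text
t 19.45 tcp [ 545.2 -132.3  134.6] yang 100.6 zaxis [-0.006 -0.002 -1.   ] w 85.2 F [ 1.2 -0.2  0.1]
d [ 0.1259 -0.1857  0.0256] roll 0.0017
```

>>> step_arm(motion=[[0.02,-0.029,0.003,0,1],[0.04,-0.059,0.007,0,1],[0.061,-0.09,0.011,0,1],[0.082,-0.121,0.015,0,1],[0.102,-0.15,0.019,0,1],[0.117,-0.172,0.022,0,1],[0.125,-0.184,0.024,0,1],[0.126,-0.186,0.024,0,1]])

```text
time_s: 20.12
tool_pos: [453.5, -339.5, 109.2]
tool_rot: [0.285, -3.12, -0.002]
wrist_force: [0.1, 0.2, 0.3]
gripper_width: 84.7
```

>>> step_arm(motion=[[0,0,0,0,1],[0,0,0,0,1],[0,0,0,0,1],[0,0,0,0,1],[0,0,0,0,1],[0,0,0,0,1],[0,0,0,0,1],[0,0,0,0,1]])

```text
time_s: 20.78
tool_pos: [453.7, -339.3, 109.3]
tool_rot: [0.285, -3.12, -0.002]
wrist_force: [-0.8, 0.7, 0.6]
gripper_width: 85.3
```

```bash
python3 look.py wrist w12; python3 look.py top t12; python3 go.py 455.5 -338 16 100.5; python3 - <<'E'
from h import *
from station import vision
c=vision.get_calibration('wrist'); im=cv2.imread('pics/w12.png')
print('y wrist',edgefit(im,'yellow',c,455,-338,[.184]))
c=vision.get_calibration('top'); im=cv2.imread('pics/t12.png')
big=cv2.resize(im,None,fx=4,fy=4,interpolation=cv2.INTER_CUBIC)
cv2.imwrite('pics/row12.png',big[540:860,820:1620])
E
```

```text
t 20.88 tcp [ 453.5 -339.5  109.2] yang 100.42 zaxis [-9.1e-03  4.0e-04 -1.0e+00] w 85.4 F [ 0.4  0.4 -0.1]
d [-0.003   0.0009  0.0932] roll -0.0013
y wrist (array([ 4.54257462e+02, -3.40840111e+02,  1.83565042e-01]), np.float64(88.22596740722656))
```

View pics/w12.png

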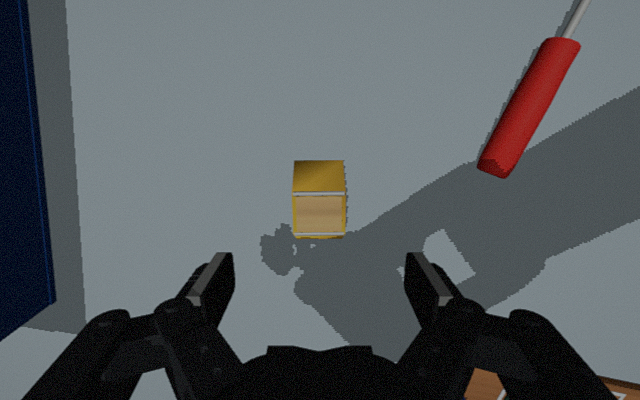

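View pics/row12.png

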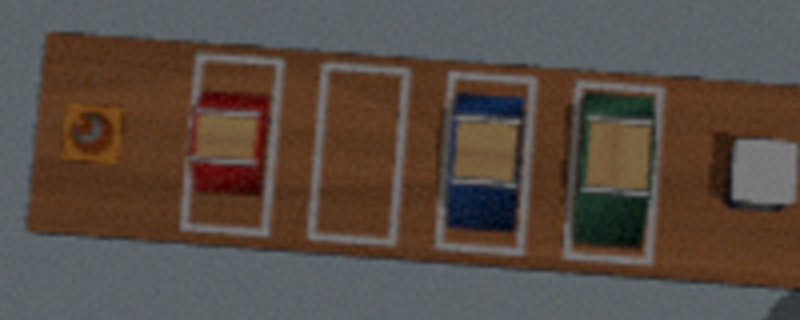

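In the top view, red, blue and green all stand square inside their outlines. Yellow is centred between the jaws (cols 293–346), so I'll grasp it.

>>> step_arm(motion=[[-0.002,0,0.02,0,1],[-0.002,0,0.045,0,1],[-0.002,0,0.066,0,1],[-0.002,0,0.08,0,1],[-0.002,0,0.088,0,1],[-0.002,0,0.092,0,1],[-0.002,0,0.092,0,1],[-0.002,0,0.092,0,1]])

```text
time_s: 21.55
tool_pos: [455.1, -339.4, 18.2]
tool_rot: [0.285, -3.121, -0.0]
wrist_force: [0.4, -0.8, -0.3]
gripper_width: 85.6
```

>>> step_arm(motion=[[0,0,0,0,0.7],[0,0,0,0,0.6],[0,0,0,0,0.5],[0,0,0,0,0.4],[0,0,0,0,0.3],[0,0,0,0,0.3],[0,0,0,0,0.3],[0,0,0,0,0.3]])

```text
time_s: 22.22
tool_pos: [455.5, -339.8, 18.9]
tool_rot: [0.285, -3.121, 0.001]
wrist_force: [0.3, -0.5, 5.3]
gripper_width: 39.2
```

```bash
python3 go.py 659 57 140 86.2
```

```text
t 22.22 tcp [ 455.5 -339.8   18.9] yang 100.42 zaxis [-0.0071 -0.0014 -1.    ] w 39.2 F [ 0.3 -0.5  5.3]
d [-0.271   0.3534 -0.1231] roll 0.2482
```

>>> step_arm(motion=[[0,0,-0.02,0,0.3],[0,0,-0.05,0,0.3],[0,0,-0.085,0,0.3],[-0.012,0.016,-0.115,0.04,0.3],[-0.03,0.039,-0.123,0.08,0.3],[-0.05,0.066,-0.123,0.13,0.3],[-0.071,0.093,-0.123,0.18,0.3],[-0.092,0.12,-0.123,0.23,0.3]])

```text
time_s: 22.88
tool_pos: [525.3, -203.5, 140.9]
tool_rot: [-0.08, -3.133, 0.002]
wrist_force: [0.7, -0.4, -0.9]
gripper_width: 39.1
```

```bash
python3 go.py 658 57 135 86.2
```

```text
t 22.88 tcp [ 525.3 -203.5  140.9] yang 87.06 zaxis [-0.0076 -0.0011 -1.    ] w 39.1 F [ 0.7 -0.4 -0.9]
d [-0.1192  0.267   0.0046] roll 0.0151
```

>>> step_arm(motion=[[-0.013,0.029,0,0.008,0.3],[-0.028,0.062,0,0.015,0.3],[-0.043,0.097,0,0.015,0.3],[-0.059,0.132,0,0.015,0.3],[-0.074,0.166,0,0.015,0.3],[-0.089,0.2,0,0.015,0.3],[-0.104,0.233,0,0.015,0.3],[-0.115,0.257,0,0.015,0.3]])

```text
time_s: 23.55
tool_pos: [653.7, 50.3, 138.7]
tool_rot: [-0.101, -3.131, 0.001]
wrist_force: [-0.1, -0.6, -0.5]
gripper_width: 39.2
```

>>> step_arm(motion=[[-0.004,0.009,0,0,0.3],[-0.004,0.009,0,0,0.3],[-0.004,0.009,0,0,0.3],[-0.004,0.009,0,0,0.3],[-0.004,0.009,0,0,0.3],[-0.004,0.009,0,0,0.3],[-0.004,0.009,0,0,0.3],[-0.004,0.009,0,0,0.3]])

```text
time_s: 24.22
tool_pos: [658.2, 58.3, 138.9]
tool_rot: [-0.102, -3.131, 0.001]
wrist_force: [-0.1, 0.5, 0.1]
gripper_width: 38.9
```

```bash
python3 go.py 658 57 50 86.2
```

```text
t 24.22 tcp [658.2  58.3 138.9] yang 86.26 zaxis [-8.7e-03 -6.0e-04 -1.0e+00] w 38.9 F [-0.1  0.5  0.1]
d [-0.0007 -0.0013  0.0889] roll 0.001
```

>>> step_arm(motion=[[0,-0.001,0.015,0,0.3],[0,-0.001,0.035,0,0.3],[0,-0.001,0.057,0,0.3],[-0.0005,-0.001,0.075,0,0.3],[-0.0005,-0.001,0.086,0,0.3],[-0.0005,-0.001,0.09,0,0.3],[-0.0005,-0.001,0.09,0,0.3],[-0.0005,-0.001,0.09,0,0.3]])

```text
time_s: 24.88
tool_pos: [658.4, 57.2, 50.0]
tool_rot: [-0.102, -3.133, 0.001]
wrist_force: [-0.0, 0.2, -0.2]
gripper_width: 39.0
```

```bash
python3 chk.py w13 yellow 18.9 37.5; python3 go.py 658 57.2 30.9 86.2
```

```text
row [ 6.54980358e+02  1.77624429e+01 -6.65183357e-02] 115.57879638671875
ramp [ 6.56882863e+02  5.65920541e+01 -4.73680070e-02] 59.03217697143555 mark [657.47295645  55.17951057] ramp should move [ 0.59009336 -1.4125435 ]
t 24.93 tcp [658.6  57.3  50.6] yang 86.26 zaxis [-6.2e-03 -5.0e-04 -1.0e+00] w 39.1 F [-0.5  0.1 -0.2]
d [ 0.0005 -0.0001  0.0197] roll 0.001
```

View pics/w13.png

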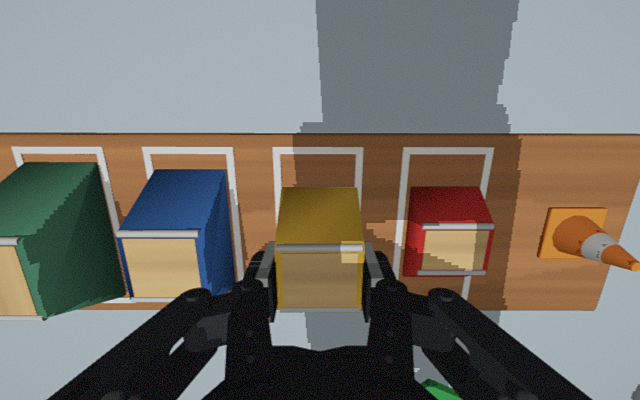

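Yellow hangs over the second mark, needing about +0.3 mm in x and -0.7 mm in y (the average of both cameras). Lower it and release.

>>> step_arm(motion=[[0,-0.0007,0.007,0,0.3],[0,-0.0007,0.013,0,0.3],[0,-0.0007,0.017,0,0.3],[0,-0.0007,0.019,0,0.3],[0,-0.0007,0.0195,0,0.3],[0,-0.0007,0.0195,0,0.3],[0,-0.0007,0.0195,0,0.3],[0,-0.0007,0.0195,0,0.3]])

```text
time_s: 25.6
tool_pos: [658.5, 56.6, 31.0]
tool_rot: [-0.102, -3.134, 0.001]
wrist_force: [-0.0, 0.1, 0.0]
gripper_width: 39.2
```

```bash
python3 go.py 658.3 56.7 30.9 86.2
```

```text
t 25.6 tcp [658.5  56.6  31. ] yang 86.26 zaxis [-6.2e-03 -6.0e-04 -1.0e+00] w 39.2 F [-0.   0.1  0. ]
d [0.0002 0.0001 0.0001] roll 0.001
```

>>> step_arm(motion=[[0,0,0.0008,0,0.3],[0,0,0.0008,0,0.3],[0,0,0.0008,0,0.6],[0,0,0.0008,0,0.64],[0,0,0.0008,0,0.64],[0,0,0,0,0.64],[0,0,-0.01,0,0.64],[0,0,-0.03,0,0.64]])

```text
time_s: 26.27
tool_pos: [657.0, 56.5, 58.7]
tool_rot: [-0.102, -3.128, 0.002]
wrist_force: [0.2, -0.2, -0.1]
gripper_width: 54.8
```

>>> step_arm(motion=[[0,0,-0.025,0,0.64],[0.01,0,-0.055,0,0.64],[0.03,0,-0.085,0,0.64],[0.06,0,-0.115,0,0.64],[0.095,0,-0.145,0,0.64],[0.13,0.0,-0.17,0,0.64],[0.15,0,-0.18,0,0.64],[0.16,0,-0.18,0,0.64]])

```text
time_s: 26.93
tool_pos: [498.4, 67.5, 246.3]
tool_rot: [-0.102, -3.137, 0.0]
wrist_force: [0.6, 0.1, 0.4]
gripper_width: 54.6
```

>>> step_arm(motion=[[0.01,0,0,0,0.64],[0.03,0,0,0,0.64],[0.05,0,0,0,0.64],[0.06,0,0,0,0.64],[0.06,0,0,0,0.64],[0.06,0,0,0,0.64],[0.06,0,0,0,0.64],[0.06,0,0,0,0.64]])

```text
time_s: 27.6
tool_pos: [439.0, 71.3, 246.5]
tool_rot: [-0.102, -3.137, 0.0]
wrist_force: [0.5, 0.5, -0.7]
gripper_width: 54.6
```

```bash
cat > fin.py <<'E'
import sys
from h import *
from station import vision
k=sys.argv[1]
O=dict(red=112.5,yellow=37.5,blue=-37.5,green=-112.5)
for n in('top','wrist'):
    c=vision.get_calibration(n);im=vision.snapshot(n)[:,:,::-1].copy()
    p,f=rowfit(im,c,655,18.5,-.065);print(n,'row',p.round(3),round(f,1))
    if n=='top': cv2.imwrite(f'pics/{n}{k}.png',cv2.resize(im[130:220,200:420],None,fx=3.6,fy=3.6,interpolation=cv2.INTER_CUBIC))
    else: cv2.imwrite(f'pics/{n}{k}.png',im)
    for col,o in O.items():
        m=np.array([p[0]-np.sin(p[2])*o,p[1]+np.cos(p[2])*o])
        q,f=edgefit(im,col,c,*m,[p[2]],12); e=q[:2]-m; cs,sn=np.cos(p[2]),np.sin(p[2])
        print(n,col,'err along x,y',(e@[cs,sn]).round(2),(e@[-sn,cs]).round(2),'yaw',np.degrees(q[2]-p[2]).round(2),round(f,1))
E
python3 fin.py f1; python3 go.py
```

```text
top row [ 6.55086e+02  1.95930e+01 -6.50000e-02] 74.7
top red err along x,y 0.4 -1.93 yaw 1.05 64.8
top yellow err along x,y 11.37 -0.85 yaw 0.24 51.6
top blue err along x,y -0.12 -1.48 yaw 0.14 72.7
top green err along x,y 0.05 -2.91 yaw -5.37 70.2
wrist row [ 6.5499e+02  1.7524e+01 -6.5000e-02] 83.5
wrist red err along x,y 1.43 -5.35 yaw 9.36 76.7
wrist yellow err along x,y -0.67 0.2 yaw -0.0 68.9
wrist blue err along x,y -0.11 10.59 yaw -6.97 61.2
wrist green err along x,y -4.58 -0.26 yaw 2.66 31.8
t 27.7 tcp [438.9  71.3 246.3] yang 86.28 zaxis [-3.9e-03 -1.0e-04 -1.0e+00] w 54.6 F [ 0.3 -0.3 -0.3]
```

View pics/topf1.png

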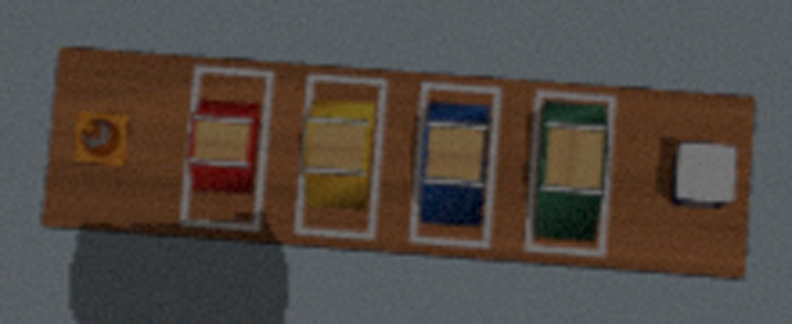

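View pics/wristf1.png

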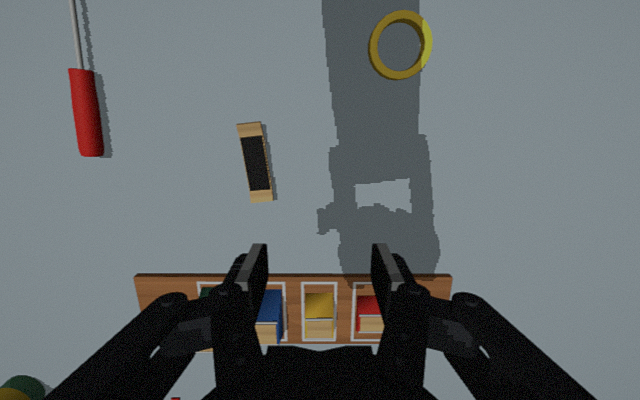

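The order looks right. The automatic fits are confused by nearby tape and finger occlusion, so I'll get a clear wrist view of the row from above.

```bash
python3 go.py 680 20 200 86.2
```

```text
t 27.7 tcp [438.9  71.3 246.3] yang 86.28 zaxis [-3.9e-03 -1.0e-04 -1.0e+00] w 54.6 F [ 0.3 -0.3 -0.3]
d [-0.2441 -0.0355  0.0454] roll 0.0014
```

>>> step_arm(motion=[[-0.025,-0.004,0,0,0.64],[-0.055,-0.009,0,0,0.64],[-0.09,-0.014,0,0,0.64],[-0.125,-0.019,0.01,0,0.64],[-0.16,-0.024,0.02,0,0.64],[-0.195,-0.03,0.03,0,0.64],[-0.225,-0.034,0.04,0,0.64],[-0.244,-0.0355,0.045,0,0.64]])

```text
time_s: 28.37
tool_pos: [681.7, 18.8, 196.8]
tool_rot: [-0.104, -3.132, 0.001]
wrist_force: [-0.1, 0.0, -0.6]
gripper_width: 54.8
```

>>> step_arm(motion=[[0,0,0,0,0.64],[0,0,0,0,0.64],[0,0,0,0,0.64],[0,0,0,0,0.64],[0,0,0,0,0.64],[0,0,0,0,0.64],[0,0,0,0,0.64],[0,0,0,0,0.64]])

```text
time_s: 29.03
tool_pos: [681.5, 18.9, 197.4]
tool_rot: [-0.103, -3.133, 0.001]
wrist_force: [-0.0, -0.2, -0.5]
gripper_width: 54.7
```

```bash
cat > fin2.py <<'E'
import sys
from h import *
from station import vision
k=sys.argv[1]
O=dict(red=112.5,yellow=37.5,blue=-37.5,green=-112.5)
c=vision.get_calibration('wrist');im=vision.snapshot('wrist')[:,:,::-1].copy();cv2.imwrite(f'pics/{k}.png',im)
p,f=rowfit(im,c,655,18,-.065);print('row',p.round(3),round(f,1)); cs,sn=np.cos(p[2]),np.sin(p[2])
big=cv2.resize(im[60:300],None,fx=2,fy=2,interpolation=cv2.INTER_CUBIC);out=big.copy()
for col,o in O.items():
    m=np.array([p[0]-sn*o,p[1]+cs*o])
    best=None
    import h
    q,f=edgefit(im,col,c,*m,[p[2]],12); e=q[:2]-m
    print(col,'err x,y',(e@[cs,sn]).round(2),(e@[-sn,cs]).round(2),'yaw',np.degrees(q[2]-p[2]).round(2),round(f,1))
    cv2.polylines(out,[((hull(col,c,*q,12)+.5-[0,60])*2).astype(np.int32)],True,(255,0,255),1)
cv2.imwrite(f'pics/{k}o.png',out[:,240:1040])
E
python3 fin2.py w20
```

```text
row [ 6.54703e+02  1.77730e+01 -6.80000e-02] 136.5
red err x,y 0.01 -2.09 yaw 0.01 74.7
yellow err x,y 0.72 -0.24 yaw 0.05 61.3
blue err x,y -0.26 0.41 yaw -0.37 89.8
green err x,y 0.41 2.41 yaw -0.14 88.3
```

View pics/w20o.png

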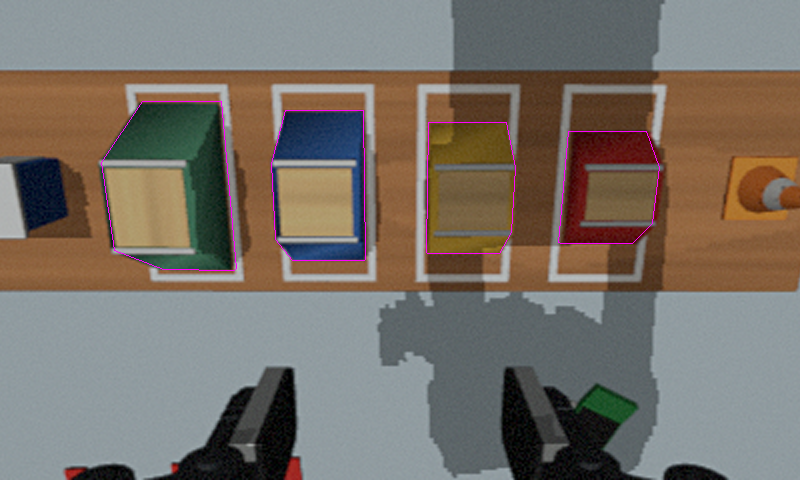

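```bash
python3 - <<'E'
import cv2,numpy as np
im=cv2.imread('pics/w20.png')
a=cv2.resize(im[90:210,160:260],None,fx=4,fy=4,interpolation=cv2.INTER_CUBIC)
b=cv2.resize(im[90:210,385:485],None,fx=4,fy=4,interpolation=cv2.INTER_CUBIC)
cv2.imwrite('pics/z1.png',cv2.convertScaleAbs(np.hstack([a,b]),alpha=1.5))
E
```

```text
(no output)
```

View pics/z1.png

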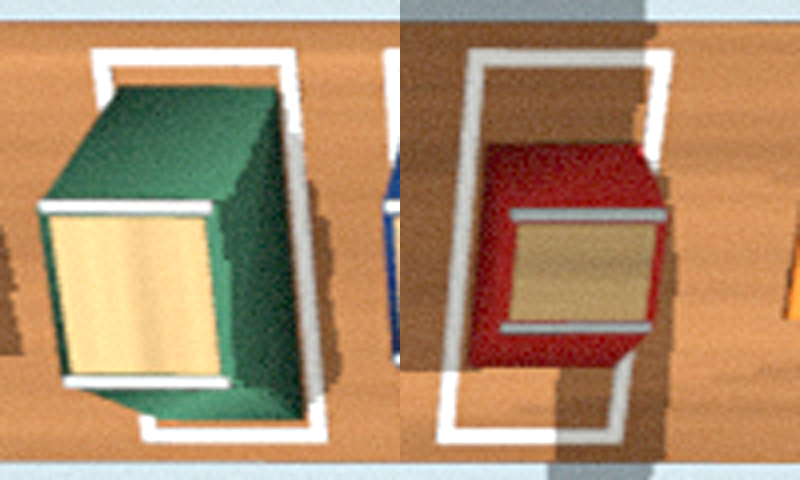

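In the zoom, the gaps between ramp and tape are nearly even on both sides. Green has about 5 px on each side. Red has 7 px and 2 px, at about 4 px per mm. So both are centred within about 1 mm, and the ±2 mm fit values come from the fit locking onto the tape. All four ramps are upright, released and clear of the gripper.

```bash
python3 -c "
from station import hand_in
print(hand_in())"
```

```text
the job is handed in; nothing more can be done
None
```

The four ramps stand upright on the marks in order, starting next to the cone: red, yellow, blue, green. I handed the job in at about 29 s. All of them are released, and the gripper was about 115 mm above the tallest ramp.

**Adjustment during placing:** green first touched down about 3 mm off, so I lifted it slightly, shifted it and set it down again before releasing it.

**Last checks:**
- **Squareness:** the final wrist-camera fit showed all four within about 0.4° of their marks.
- **Position along the mark's long side:** all four were within about 0.7 mm of centre.
- **Position across the mark:** yellow and blue were within about 0.5 mm. The fit put red and green about 2 mm off, but a zoomed picture showed nearly even gaps to the tape, so I judged them within about 1 mm.

**Where checks disagreed:**
- **Row position:** the top and wrist cameras differed by about 2 mm along the row, so I placed the ramps at a compromise between them.
- **Top-camera fit:** its last fit put blue about 1.5 mm and red about 2 mm off along the row. For yellow and green it gave implausible values (11 mm and 5°), which the pictures did not support.

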